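Clamp a turned flange in the toggle fixture for measuring

ROBOT

A 7-joint arm with a two-finger parallel gripper is mounted at the origin on a cart in front of the work surface, level with it; the furniture and walls round the work are solid. World frame = base frame: x ahead of the robot, y to its left, z up, the work surface at z = 0. Lengths are in m, angles in rad, forces in N, time in s.
With the tool pointing down it reaches from about 0.35 to 0.9 m from the base axis. Payload 19.9 kg.
Tool frame: the origin (TCP) lies midway between the tips of the shut fingers; the grasp point (between the pads) lies env.hold_point_z behind it (env.hold_point_z is the distance from the TCP to the grasp point, in m); z points along the fingers, y is the line along which they close (so a half turn about z gives the same grasp; the last joint's range is limited). The gripper opens to 85 mm and grips with 20 to 120 N. Pads are 22 mm wide; open, the fingers measure 114 mm over their backs; the gripper's body (76 mm by 85 mm) begins 54 mm behind the grasp point. The pads swing forward as they close: fully open they stand 13 mm farther back than shut.
Start: joints at [1.298, 0.417, -0.01, 1.614, 0.005, 1.111, -0.053], TCP at [0.144, -0.608, 0.231] pointing down, gripper open.
Joint ranges: [-2.81, 2.81], [-0.39, 2.02], [-1.27, 1.25], [0.06, 2.57], [-1.19, 4.33], [0.19, 2], [-2.82, 2.82]. Speed limits (rad/s): [1.89, 1.89, 2.39, 2.39, 3.01, 3.01, 3.01].

INTERFACE

Orientations are given as a unit quaternion [w, x, y, z].
In Python, from workcell import monitor, grab_frame, env gives the robot as it stands.
- The arm moves only by the tool arm_command, never from a script. Its argument "steps" is a list that holds one entry, the list of rows, each a list of 6 numbers: the shift along the world's x, y, z in mm, then the turn, a rotation vector about the world's x, y, z in degrees. In form: [[[tx, ty, tz, wx, wy, wz], ...]]. A call has exactly 8 rows; each row shifts and turns the commanded pose from where the row before left it; what a row does not reach is not made up. A row lasts 1/10 s, in which the tool goes at most 50 mm and 8.59 degrees, less where a joint would pass 70% of its speed; a pose out of reach is approached as far as the arm can. A call with a gripper value outside its range is refused whole. "grip" is the finger opening in mm, from 0 to 85.4, set as the call begins (left out, the last holds). The fingers move at their own pace and stop on an object; the grip force is fixed at half the most. Time passes only in rows, so rows that do not move let the fingers close, or fill a call up. It gives the time, the measured TCP pose, the force, the opening and the grip force at its end, in the units of the state.
- monitor.sense(): the state, without advancing time (a new reading comes with each control period).
- grab_frame(name): name is "scene" or "side" or "wrist"; returns a dict with "img" (384x512x3 uint8, red, green, blue), "camera_matrix" (3x3 intrinsics, pixels), "eye" and "attitude" of the camera in the world. Camera axes: x right, y up, looking along -z (the intrinsics and any distortion apply to the point x, -y, -z); pixel columns grow to the right and rows downward; lengths in m; the calibration is good to about 2 mm. A picture is of the moment at which its call begins. There is no depth.
- env.sign_off(): hands the job in; it is judged then, once.
The state is a dict: "time_s": time; "qpos": joint angles; "joint_vel": joint speeds; "joint_torque": joint torques, N m; "tool_pos": TCP position; "tcp_rot": TCP orientation; "force": force on the tool from outside, world axes, zero at the start; "wrist_torque": the same for the moment, N m; "width": opening from 0.0 (shut) to 1.0 (fully open); "grip_force": force on a finger pad.
Only numpy, scipy, OpenCV 4.12 (cv2) and the standard library are available. Lean on these libraries where they do the work, as an engineer would, in place of code of your own. Each camera call takes 0.05 s, during which the arm holds its last target. There are 200 camera calls.

TASK

Clamp the steel flange in the corner fixture for measuring: swing the red clamp handle a quarter turn to its open stop, slide the flange over the plate without lifting it into the corner, up to the two locating faces, and swing the handle back to its closed stop so that the shoe holds the flange tight against both faces. Leave the black-topped cylinder, the white jar and the square drilled block standing where they are.

Things in the scene. Friction and masses are not known exactly. Their poses are not given: they have to be found in the camera images.
- fixture: Fixed grey corner fixture with toggle clamp, 230 mm long, on the plate. Origin: on the plate (z = 0) where the centre of a fully seated flange lies. Its x points roughly away from the robot, y to the left (yaw up to 0.2 rad). The corner is open toward -x; the plate is its floor. With the handle open a lane along x, from y = -38 to +32 mm, is free.
- back_face (a point): Middle of the back locating face, the plane fixture x = +32 mm, y -15 to +15 mm, 6 mm above the plate. Its bar is 12 mm high and reaches from y = -32 mm to the corner and to x = +57 mm. Behind the work stand two tall fixed height gauges: keep the gripper body and wrist clear of them (world x beyond about 0.6 m for y above -0.02 m, and beyond about 0.65 m for y below -0.33 m).
- side_face (a point): Middle of the side locating face, the plane fixture y = +32 mm, x -15 to +15 mm, 6 mm above the plate. Its bar is 12 mm high and reaches from x = -24 mm to the corner and to y = +57 mm.
- clamp_handle (a joint): Handle angle, counterclockwise from above: 0 = closed stop (handle points to fixture -y, shoe out, blocking the corner), 1.571 = open stop (handle points to fixture +x, shoe drawn back 29 mm). Friction 0.15 N m (2 N at the sleeve); stays where left. Closing it also pushes home a flange lying a few mm short of the faces; a spring in the shoe then holds it with about 12 N.
- pivot (a point): Axis of the handle's upright pivot, fixed on the fixture at x = -113, y = -113 mm, 56 mm above the plate (height of the sleeve's axis). The hub under it is 38 mm across and 69 mm high.
- grip (a point): Middle of the handle's red sleeve, 90 mm from the pivot and 56 mm above the plate; it moves with the handle. The sleeve is a lying round bar 18 mm thick, from 56 to 122 mm from the pivot. Under its path lies only the base, 10 mm high; with the handle open, the guide block (34 mm high) stands 38 mm to its left, so keep fingertips there above it.
- shoe_face (a point): Middle of the brass shoe's front face, 6 mm above the plate. The shoe is 14 mm wide and 32 mm high. It comes along the diagonal from fixture (-x, -y) to the origin: 30 mm away when closed with no flange, 59 mm when open. Its guide block, 34 mm high, stands 72 to 92 mm from the origin.
- flange: Loose turned steel flange lying on the plate, 0.17 kg: rim 64 mm across and 9 mm high, hub 32 mm across up to 26 mm high, six holes. Origin: centre of its underside; z up. It starts in front of and to the left of the fixture.
- cylinder_square: Bystander: upright steel cylinder with a black top, 38 mm across, 80 mm high; origin in the centre of its underside.
- white_jar: Bystander: white jar, 48 mm across, 62 mm high; origin in the centre of its underside.
- block_123: Bystander: drilled steel block, 50 x 50 x 25 mm; origin in the centre of its underside.
Not all that is in view belongs to the job. What is shaped like the flange but orange or pink is not meant.

How it is judged:
On the way, in this order (a step that is already met when the one before it is completed fails the run):
1. the handle is at its open stop (value of joint clamp_handle above 1.48 rad), for 0.1 s.
2. with the handle open, the flange lies in the corner, within 10 mm of its seated place (value of joint clamp_handle above 1.4 rad and horizontal distance between flange and fixture below 0.01 m), for 0.2 s.
At the end, for the whole second after the job is handed in: The handle is at its closed stop (within 0.05 rad), the flange lies flat on the plate with its centre within 2 mm of the fixture's origin, at rest, and the fixture presses on it with more than 4 N (value of joint clamp_handle below 0.05 rad and horizontal distance between flange and fixture below 0.002 m and angle between flange's own z axis and vertical below 0.03 rad and height (world z) of flange below 0.002 m and contact force between fixture and flange above 4 N and linear speed of flange below 0.01 m/s); the robot touches nothing.
It fails at once if the flange is lifted more than 10 mm off the plate or tipped (height (world z) of flange above 0.01 m or angle between flange's own z axis and vertical above 0.35 rad).
It fails at once if the black-topped cylinder, the jar or the drilled block is moved more than 15 mm (distance of any of cylinder_square, white_jar, block_123 from where it was at the start of the episode above 0.015 m).
It also fails if it takes over 72 s, if anything falls off the work surface, if the arm or the gripper's body presses on something with over 40 N, if the wrist force passes 120 N, or if a joint passes its speed limit or range.

## Working session

There is one attempt and no reset: what is moved stays moved. The work goes in short steps, Python scripts to look and compute and a tool call to move; the robot and the scene stay as the last step left them, time stands still between calls to the robot, and variables do not carry over. Pictures are saved under pics/ and viewed, at most 10 in all, crops included, and the job is handed in when it is done.

Besides the shell and the picture viewer there is one more tool, called after "Request:" as a command line: name --argument value ..., lists and objects as JSON in quotes. arm_command: Moves the arm, as the interface text tells. Its arguments: {"type":"object","properties":{"steps":{"type":"array"},"grip":{"type":"number"}},"required":["steps"]}

```bash
mkdir -p pics; cat > h.py <<'E'
import numpy as np, cv2, json
from workcell import monitor, grab_frame, env
from scipy.spatial.transform import Rotation as R
def cam(f):
    a=np.array(f["attitude"],float)
    Rm=a if a.shape==(3,3) else R.from_quat(a,scalar_first=True).as_matrix()
    return np.array(f["camera_matrix"]),np.array(f["eye"]),Rm
def ray(f,u,v,z):
    K,e,Rm=cam(f); d=np.linalg.inv(K)@[u,v,1]; d=Rm@(d*[1,-1,-1])
    return e+d*(z-e[2])/d[2]
def proj(f,p):
    K,e,Rm=cam(f); c=(Rm.T@(np.array(p)-e))*[1,-1,-1]; q=K@c; return q[:2]/q[2]
def save(f,n): cv2.imwrite("pics/"+n,f["img"][:,:,::-1])
E
python3 - <<'E'
from h import *
for n in("scene","side"):
    f=grab_frame(n); save(f,n+"0.png"); print({k:np.round(v,3).tolist() for k,v in f.items() if k!="img"}, f.keys())
    np.savez(n+"0.npz",**f)
print(env.hold_point_z); print(monitor.sense())
E
```

```text
{'camera_matrix': [[376.571, 0.0, 252.883], [0.0, 376.571, 187.776], [0.0, 0.0, 1.0]], 'eye': [0.148, 0.677, 0.781], 'attitude': [-0.248, -0.11, 0.381, 0.884]} dict_keys(['img', 'camera_matrix', 'eye', 'attitude'])
{'camera_matrix': [[385.407, 0.0, 254.163], [0.0, 385.407, 195.073], [0.0, 0.0, 1.0]], 'eye': [0.445, -0.954, 0.562], 'attitude': [0.855, 0.515, -0.037, -0.059]} dict_keys(['img', 'camera_matrix', 'eye', 'attitude'])
0.0187
{'time_s': 0.1, 'qpos': array([ 1.29750731,  0.41792151, -0.01030172,  1.61410056,  0.00472231,
        1.1107141 , -0.05298077]), 'joint_vel': array([ 4.74602835e-04,  5.79273816e-05, -9.79579349e-04, -3.26020800e-03,
        1.16710664e-03, -5.09292473e-04,  2.32801009e-04]), 'joint_torque': array([ 1.20639990e-03, -8.65818715e+01,  6.79963510e-01, -4.35640061e+01,
        1.91955798e-02,  5.00540627e-03,  5.98730708e-05]), 'tool_pos': array([ 0.1434873 , -0.607986  ,  0.23072398]), 'tcp_rot': array([-5.47755703e-04,  9.93289513e-01,  1.15653060e-01, -1.17697239e-04]), 'force': array([-0.49103593, -0.52137666,  0.12510046]), 'wrist_torque': array([-0.04039145,  0.05547829,  0.0296055 ]), 'grip_force': 0.0, 'width': 1.0030252331236766}
```

View pics/scene0.png

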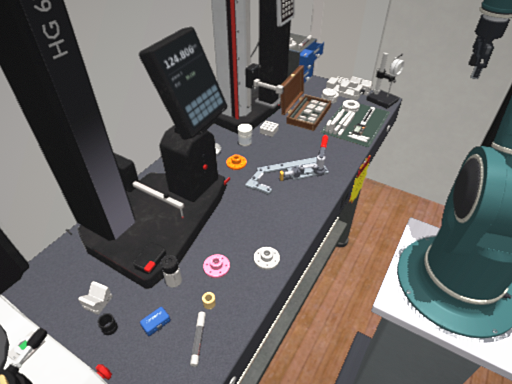

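View pics/side0.png

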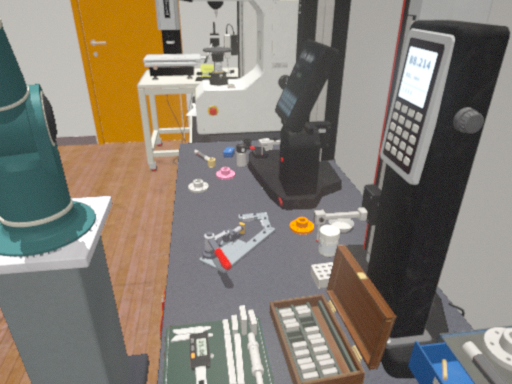

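The scene view shows the grey flange at (266,257), with the pink decoy at (216,265) and the orange one at (236,161). The fixture is around (290,172) with its red handle at (324,142), the jar at (245,134), the block at (269,128) and the cylinder at (171,270). In the side view the flange is at (198,186), the fixture at (240,240) and the red sleeve at (223,258). Next I'll zoom in on the fixture.

```bash
python3 - <<'E'
from h import *
s=np.load("scene0.npz"); d=np.load("side0.npz")
a=cv2.resize(s["img"][125:205,235:345],None,fx=5.4,fy=5.4,interpolation=cv2.INTER_CUBIC)
b=cv2.resize(d["img"][200:280,190:290],None,fx=5.4,fy=5.4,interpolation=cv2.INTER_CUBIC)
cv2.imwrite("pics/za.png",a[:,:,::-1]);cv2.imwrite("pics/zb.png",b[:,:,::-1])
for f,(u,v) in((s,(266,257)),(d,(198,186))): print(ray(f,u,v,.009))
E
```

```text
[0.41939089 0.17722157 0.009     ]
[0.42091033 0.16883033 0.009     ]
```

View pics/za.png

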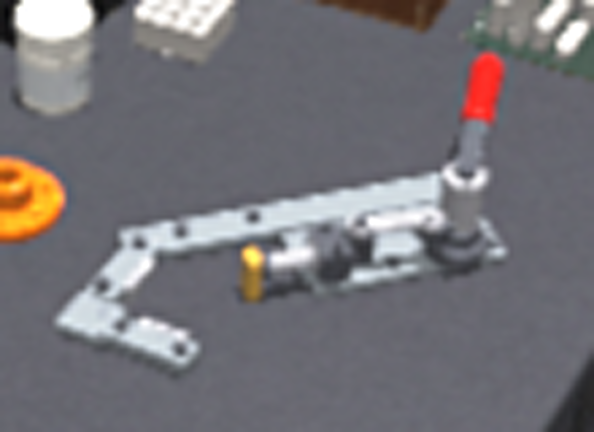

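View pics/zb.png

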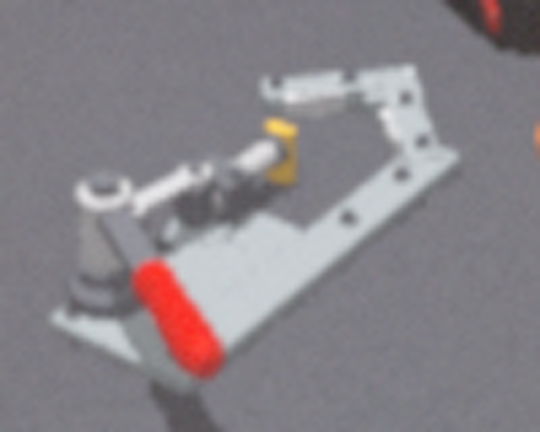

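The crops show the fixture clearly: hub top at scene (321,157) and side (209,235), outer corner at scene (246,184) and side (266.5,212.6), and the red sleeve in its closed position. I'll fit the pose from these points.

```bash
python3 - <<'E'
from h import *
from scipy.optimize import least_squares
s=np.load("scene0.npz"); d=np.load("side0.npz")
P=[((-113,-113,69),(466,175),(104,188)),((57,57,12),(58,320),(413,68)),((-113,-202,56),(485,88),(178,320))]
def tf(q,p):
    c,n=np.cos(q[2]),np.sin(q[2]); p=np.array(p)/1000; return np.array([q[0]+c*p[0]-n*p[1],q[1]+n*p[0]+c*p[1],p[2]])
obs=[]
for p,a,b in P: obs+= [(s,p,np.array(a)/5.4+[235,125]),(d,p,np.array(b)/5.4+[190,200])]
r=least_squares(lambda q:np.concatenate([proj(f,tf(q,p))-o for f,p,o in obs]),[.5,-.1,0])
print(r.x,r.fun.round(1))
# flange hub: bright blob; two-view using rim
for f,(u,v),w in((s,(266,257),18),(d,(198,186),14)):
    c=f["img"][v-w:v+w,u-w:u+w].astype(int); m=((c.min(2)>125)&(np.ptp(c,axis=2)<40)).astype(np.uint8)
    cs,_=cv2.findContours(m,0,2); k=max(cs,key=cv2.contourArea); x,y,W,H=cv2.boundingRect(k)
    pts=k[:,0,:]+[u-w,v-w]; g=np.array([ray(f,*p,.006)[:2] for p in pts]); print(x,y,W,H,cv2.minEnclosingCircle(g.astype(np.float32)), cv2.fitEllipse(k))
for f,l in((s,{"jar":(245,143,0),"block":(269,128,.012),"cyl":(173,285,0)}),(d,{"jar":(328,254,0),"block":(321,275,.02),"cyl":(242,165,0)})):
    for n,(u,v,z) in l.items(): print(n,ray(f,u,v,z).round(3))
E
```

```text
[ 0.555268   -0.07958796  0.10349625] [-2.6 -4.4  3.5 -1.5 -1.2  0.5 -2.2 -2.5  2.2 -0.5 -3.7  1.8]
6 7 26 23 ((0.4193863868713379, 0.17472079396247864), 0.03494855388998985) ((18.386449813842773, 18.232288360595703), (21.953514099121094, 26.30086326599121), 91.95278930664062)
2 4 25 19 ((0.4164372682571411, 0.18593144416809082), 0.06603821367025375) ((13.7838134765625, 13.687687873840332), (15.587676048278809, 22.270397186279297), 81.2318115234375)
jar [ 0.726 -0.209  0.   ]
block [ 0.692 -0.316  0.012]
cyl [0.571 0.357 0.   ]
jar [ 0.729 -0.227  0.   ]
block [ 0.68  -0.324  0.02 ]
cyl [0.582 0.339 0.   ]
```

```bash
python3 - <<'E'
from h import *
s=np.load("scene0.npz"); d=np.load("side0.npz")
P=[((-113,-113,69),(466,175),(104,188)),((57,57,12),(58,320),(413,68)),((-113,-202,56),(485,88),(178,320))]
for p,a,b in P:
    A=np.array(a)/5.4+[235,125];B=np.array(b)/5.4+[190,200]
    print(p,ray(s,*A,p[2]/1000).round(4),ray(d,*B,p[2]/1000).round(4))
E
```

```text
(-113, -113, 69) [ 0.4391 -0.188   0.069 ] [ 0.4462 -0.2087  0.069 ]
(57, 57, 12) [ 0.6042 -0.0209  0.012 ] [ 0.6101 -0.0319  0.012 ]
(-113, -202, 56) [ 0.4687 -0.2862  0.056 ] [ 0.4719 -0.287   0.056 ]
```

Request:
arm_command --steps '[[[15,25,15,0,0,5],[18,28,10,0,0,5],[18,28,10,0,0,5],[18,28,10,0,0,5],[18,28,10,0,0,5],[18,28,10,0,0,5],[18,28,10,0,0,5],[18,28,10,0,0,5]]]'

```text
time_s: 0.9
tool_pos: [0.285, -0.3859, 0.3165]
tcp_rot: [-0.0, 0.893, 0.45, -0.0]
force: [0.9, 0.4, -0.3]
width: 1.0
grip_force: 0.0
```

Request:
arm_command --steps '[[[18,28,5,0,0,5],[18,28,5,0,0,5],[18,28,5,0,0,5],[18,28,5,0,0,5],[18,28,5,0,0,5],[18,28,5,0,0,5],[18,28,0,0,0,5],[18,28,0,0,0,5]]]'

```text
time_s: 1.7
tool_pos: [0.429, -0.162, 0.3463]
tcp_rot: [0.0, 0.685, 0.728, -0.0]
force: [-0.5, -0.1, -0.5]
width: 1.002
grip_force: 0.0
```

```bash
python3 - <<'E'
from h import *
f=grab_frame("wrist"); save(f,"w1.png"); np.savez("w1.npz",**f); K,e,Rm=cam(f); print(K,e,Rm)
s=monitor.sense(); print(s["tool_pos"],s["tcp_rot"],s["qpos"],s["time_s"])
E
```

```text
[[314.89276289   0.         254.49542003]
 [  0.         314.89276289 191.89426546]
 [  0.           0.           1.        ]] [ 0.42490926 -0.08572717  0.48996898] [[ 9.98071240e-01 -5.93134436e-02 -1.83225251e-02]
 [ 6.20789781e-02  9.53605928e-01  2.94587736e-01]
 [-5.44470662e-07 -2.95156991e-01  9.55448769e-01]]
[ 0.43135368 -0.1573774   0.34640905] [2.23838993e-05 6.81200312e-01 7.32096847e-01 5.83715935e-04] [ 0.8144102   0.0359561  -0.5414513   1.83376827  0.01829797  1.27647935
  0.33994037] 1.75
```

View pics/w1.png

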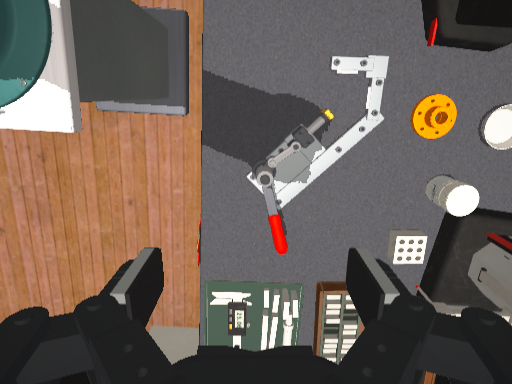

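The wrist view is clear: hub top at (265,178), sleeve middle near (278,234), outer corner at (388,56), side bar end at (332,57)/(333,74), and shoe at (328,115).

```bash
cat >> h.py <<'E'
def fx(q,p):
    c,n=np.cos(q[2]),np.sin(q[2]); p=np.array(p)/1000; return np.array([q[0]+c*p[0]-n*p[1],q[1]+n*p[0]+c*p[1],p[2]])
E
python3 - <<'E'
from h import *
from scipy.optimize import least_squares
f=grab_frame("wrist"); np.savez("w2.npz",**f); im=f["img"].astype(int)
red=((im[...,0]>150)&(im[...,1]<70)&(im[...,2]<70)).astype(np.uint8); red[:,400:]=0; red[:205]=0
M=cv2.moments(red[:,250:300],True); rc=(M["m10"]/M["m00"]+250,M["m01"]/M["m00"]); print(rc, M["m00"])
z=cv2.resize(f["img"][40:200,240:400],None,fx=3.7,fy=3.7,interpolation=cv2.INTER_CUBIC); cv2.imwrite("pics/z2.png",z[:,:,::-1])
L=[((-113,-113,69),(265,178)),((-113,-202,60),rc),((57,57,12),(388,56)),((-24,57,12),(332,57)),((-24,32,12),(333,74))]
for p,u in L: print(p,ray(f,*u,p[2]/1000).round(4))
r=least_squares(lambda q:np.concatenate([proj(f,fx(q,p))-u for p,u in L]),[.5,-.1,0]); print(r.x,r.fun.round(1))
for n in(-1,):
  for p in((-113,-113,69),(-113,-203,56),(57,57,12)): print(p,proj(np.load("scene0.npz"),fx(r.x,p)),proj(np.load("side0.npz"),fx(r.x,p)))
s=monitor.sense(); print(s["tool_pos"],s["tcp_rot"])
E
```

```text
(274.7721238938053, 237.12610619469027) 452.0
(-113, -113, 69) [ 0.4492 -0.1895  0.069 ]
(-113, -202, 60) [ 0.4718 -0.2817  0.06  ]
(57, 57, 12) [ 0.6097 -0.0154  0.012 ]
(-24, 57, 12) [ 0.5315 -0.0225  0.012 ]
(-24, 32, 12) [ 0.5362 -0.0446  0.012 ]
[ 0.55997469 -0.07410066  0.07852564] [ 4.7  4.6 -5.9  1.2  2.2 -1.9  0.4 -2.6 -1.8 -0.5]
(-113, -113, 69) [317.15208733 154.25395013] [213.35304908 231.37580028]
(-113, -203, 56) [326.26627878 141.95370824] [218.87902462 259.12713482]
(57, 57, 12) [242.02676045 184.87186132] [266.15349021 209.18590243]
[ 0.43016637 -0.15959023  0.34625905] [-1.22575139e-04  6.83405822e-01  7.30038605e-01  3.21032878e-04]
```

View pics/z2.png

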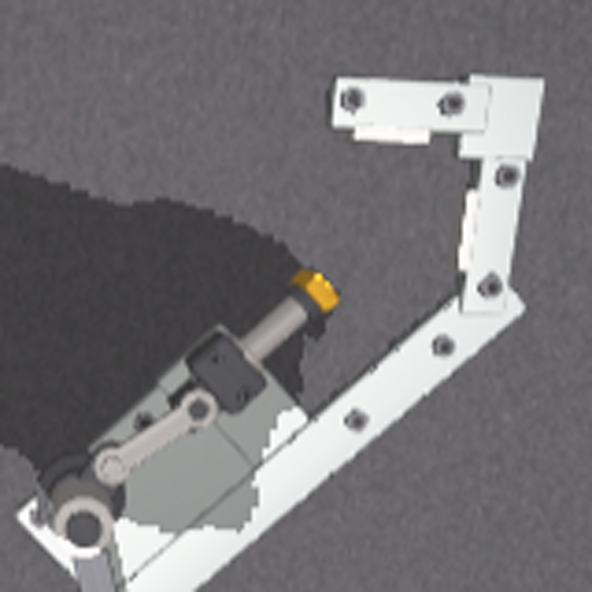

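The zoomed view shows the bright locating pads: the side pad's edge runs from crop (355,143) to (430,143), the back pad's from (462,190) to (458,268), and the hub top is at (84,525). I'll refit with these.

```bash
python3 - <<'E'
from h import *
from scipy.optimize import least_squares
f=np.load("w2.npz"); g=lambda a,b:(a/3.7+240-.4,b/3.7+40-.4)
L=[((-113,-113,69),g(84,525)),((-15,32,10),g(355,143)),((15,32,10),g(430,143)),((32,15,10),g(463,190)),((32,-15,10),g(458,268)),((-24,57,12),g(335,77)),((-24,32,12),g(332,126)),((0,0,0),g(319,290))]
for p,u in L: print(p,np.round(u,1),ray(f,*u,p[2]/1000).round(4))
print("shoe top",ray(f,*g(333,285),.032))
L=L[:-1]
for S in(L,L[1:]):
  r=least_squares(lambda q:np.concatenate([proj(f,fx(q,p))-u for p,u in S]),[.5,-.1,0]); print(r.x,r.fun.round(1)); print(fx(r.x,(-113,-113,69)))
# sleeve axis line in image
im=f["img"].astype(int); red=(im[...,0]>110)&(im[...,1]<80)&(im[...,2]<80); red[:,300:]=0; red[:,:255]=0; red[:205]=0
ys,xs=np.nonzero(red); print(xs.min(),xs.max(),ys.min(),ys.max()); print(cv2.minAreaRect(np.c_[xs,ys].astype(np.float32)), cv2.fitLine(np.c_[xs,ys].astype(np.float32),2,0,.01,.01).ravel())
(c,_,_)=cv2.minAreaRect(np.c_[xs,ys].astype(np.float32)); print(ray(f,*c,.058))
for z in(.069,.056): print(ray(f,*g(84,525),z))
E
```

```text
(-113, -113, 69) [262.3 181.5] [ 0.4459 -0.1947  0.069 ]
(-15, 32, 10) [335.5  78.2] [ 0.5412 -0.0499  0.01  ]
(15, 32, 10) [355.8  78.2] [ 0.5702 -0.0477  0.01  ]
(32, 15, 10) [364.7  91. ] [ 0.586 -0.064  0.01 ]
(32, -15, 10) [363.4 112. ] [ 0.5893 -0.0935  0.01  ]
(-24, 57, 12) [330.1  60.4] [ 0.5296 -0.0271  0.012 ]
(-24, 32, 12) [329.3  73.7] [ 0.5309 -0.0445  0.012 ]
(0, 0, 0) [325.8 118. ] [ 0.5373 -0.1067  0.    ]
shoe top [ 0.53510447 -0.1027517   0.032     ]
[ 0.55584545 -0.07991257  0.02549962] [-0.1  0.7 -0.6 -1.2 -0.1 -0.1  1.   0.2 -0.8  0.3  1.  -2.7 -0.3  3. ]
[ 0.44576333 -0.19575698  0.069     ]
[ 0.5561881  -0.08007456  0.03911408] [-0.7 -0.9 -0.2 -0.2  1.1 -0.  -0.4  0.2  0.6 -2.3 -0.4  3.4]
[ 0.44769329 -0.19740689  0.069     ]
265 284 217 257
((274.8298034667969, 237.43765258789062), (40.4587287902832, 12.871708869934082), 76.4295654296875) [2.3154952e-01 9.7282314e-01 2.7478839e+02 2.3707677e+02]
[ 0.47216768 -0.2831291   0.058     ]
[ 0.44586483 -0.19473371  0.069     ]
[ 0.4464695  -0.19823506  0.056     ]
```

Request:
arm_command --steps '[[[5,-15,-15,0,0,0],[5,-15,-15,0,0,0],[5,-15,-15,0,0,0],[5,-15,-15,0,0,0],[5,-15,-15,0,0,0],[5,-15,-15,0,0,0],[5,-15,-15,0,0,0],[5,-15,-15,0,0,0]]]'

```text
time_s: 2.6
tool_pos: [0.4683, -0.2841, 0.2253]
tcp_rot: [-0.0, 0.687, 0.727, -0.0]
force: [0.1, -0.6, -0.1]
width: 1.001
grip_force: 0.0
```

Request:
arm_command --steps '[[[0,0,0,0,0,4],[0,0,0,0,0,4],[0,0,0,0,0,2],[0,0,0,0,0,0],[0,0,0,0,0,0],[0,0,0,0,0,0],[0,0,0,0,0,0],[0,0,0,0,0,0]]]'

```text
time_s: 3.4
tool_pos: [0.4686, -0.2833, 0.2263]
tcp_rot: [-0.0, 0.621, 0.784, -0.0]
force: [0.1, 0.2, 0.5]
width: 1.003
grip_force: 0.0
```

```bash
python3 - <<'E'
from h import *
f=grab_frame("wrist"); save(f,"w3.png"); np.savez("w3.npz",**f); K,e,Rm=cam(f); print(e)
s=monitor.sense(); print(s["tool_pos"],s["tcp_rot"],s["qpos"],s["time_s"])
E
```

```text
[ 0.45171499 -0.20887481  0.36994613]
[ 0.46856902 -0.28324417  0.22626747] [-2.81394867e-06  6.20708950e-01  7.84041068e-01 -5.36945218e-05] [ 0.88796221  0.32025466 -0.48604349  1.80067234  0.16932517  1.06184232
  0.5715382 ] 3.45
```

View pics/w3.png

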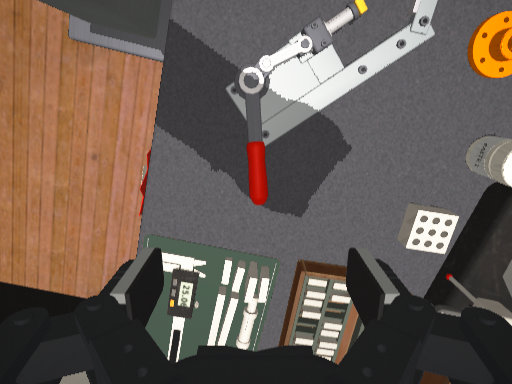

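This closer wrist view shows the hub ring at (252,80), the handle running straight down to the red sleeve at about (258,173), and the block at (430,230).

```bash
cat > hd.py <<'E'
from h import *
def sleeve(f,x0,y0,x1,y1,z=.056):
    im=f["img"].astype(int); m=((im[...,0]>90)&(im[...,1]<70)&(im[...,2]<70)).astype(np.uint8)
    k=np.zeros_like(m); k[y0:y1,x0:x1]=m[y0:y1,x0:x1]
    cs,_=cv2.findContours(k,0,2); c=max(cs,key=cv2.contourArea); (c0,wh,a)=cv2.minAreaRect(c)
    return c0,wh,a,ray(f,*c0,z)
E
python3 - <<'E'
from hd import *
f=np.load("w3.npz"); c,wh,a,p=sleeve(f,230,130,285,220); print(c,wh,a,p)
for z in(.069,.062,.056): print(z,ray(f,252,80,z), ray(f,*c,z))
v=ray(f,*c,.056)-ray(f,252,80,.067); print(np.linalg.norm(v[:2]),np.arctan2(v[0],-v[1]))
# fit line along sleeve: ends
for e in((257,142),(260,203)): print(ray(f,*e,.056))
E
```

```text
(256.9132080078125, 172.4736328125) (63.70015335083008, 18.536745071411133) 86.34777069091797 [ 0.47173776 -0.28236061  0.056     ]
0.069 [ 0.44665802 -0.19709192  0.069     ] [ 0.47090865 -0.27931768  0.069     ]
0.062 [ 0.4465404  -0.19681785  0.062     ] [ 0.4713551  -0.28095618  0.062     ]
0.056 [ 0.44643957 -0.19658293  0.056     ] [ 0.47173776 -0.28236061  0.056     ]
0.08896510735235044 0.28617321192982975
[ 0.46456902 -0.25206368  0.056     ]
[ 0.48261091 -0.31377283  0.056     ]
```

Request:
arm_command --steps '[[[3,1,-14,0,0,3],[0,0,-25,0,0,0],[0,0,-25,0,0,0],[0,0,-25,0,0,0],[0,0,-25,0,0,0],[0,0,-25,0,0,0],[0,0,-25,0,0,0],[0,0,-20,0,0,0]]]' --grip 45

```text
time_s: 4.25
tool_pos: [0.4713, -0.2821, 0.0409]
tcp_rot: [-0.0, 0.6, 0.8, -0.0]
force: [0.7, -0.1, -0.5]
width: 0.526
grip_force: 0.0
```

Request:
arm_command --steps '[[[0,0,0,0,0,0],[0,0,0,0,0,0],[0,0,0,0,0,0],[0,0,0,0,0,0],[0,0,0,0,0,0],[0,0,0,0,0,0],[0,0,0,0,0,0],[0,0,0,0,0,0]]]' --grip 24

```text
time_s: 5.05
tool_pos: [0.4716, -0.2823, 0.0423]
tcp_rot: [0.0, 0.6, 0.8, -0.0]
force: [-0.0, 0.1, -0.0]
width: 0.281
grip_force: 0.0
```

```bash
python3 - <<'E'
from h import *
p=np.array([.4466,-.1969]); r=.0895
a=np.arctan2(-.2824+.1969,.4718-.4466); print(np.degrees(a))
# arc moves, 6 deg rows
pos=r*np.array([np.cos(a),np.sin(a)])
for i in range(1,17):
    b=a+np.radians(6*i); q=r*np.array([np.cos(b),np.sin(b)]); print(i,np.round((q-pos)*1000,1),np.round(p+q,4),np.degrees(b).round(1)); pos=q
E
```

```text
-73.5778125016847
1 [8.8 3.1] [ 0.4807 -0.2796] -67.6
2 [8.5 4. ] [ 0.4892 -0.2756] -61.6
3 [8.  4.9] [ 0.4972 -0.2707] -55.6
4 [7.4 5.7] [ 0.5046 -0.265 ] -49.6
5 [6.8 6.4] [ 0.5114 -0.2586] -43.6
6 [6.1 7.1] [ 0.5175 -0.2515] -37.6
7 [5.3 7.7] [ 0.5228 -0.2438] -31.6
8 [4.5 8.2] [ 0.5273 -0.2355] -25.6
9 [3.6 8.7] [ 0.5309 -0.2269] -19.6
10 [2.7 9. ] [ 0.5336 -0.2179] -13.6
11 [1.7 9.2] [ 0.5353 -0.2087] -7.6
12 [0.7 9.3] [ 0.5361 -0.1994] -1.6
13 [-0.2  9.4] [ 0.5358 -0.19  ] 4.4
14 [-1.2  9.3] [ 0.5346 -0.1807] 10.4
15 [-2.2  9.1] [ 0.5324 -0.1716] 16.4
16 [-3.1  8.8] [ 0.5293 -0.1628] 22.4
```

Request:
arm_command --steps '[[[9,3,0,0,0,6],[8.5,4,0,0,0,6],[8,5,0,0,0,6],[7,5.5,0,0,0,6],[7,6.5,0,0,0,6],[6,7,0,0,0,6],[5.5,7.5,0,0,0,6],[4.5,8,0,0,0,6]]]'

```text
time_s: 5.85
tool_pos: [0.5269, -0.2357, 0.0421]
tcp_rot: [-0.0, 0.221, 0.975, -0.0]
force: [-2.0, -0.8, -0.6]
width: 0.28
grip_force: 0.9
```

Request:
arm_command --steps '[[[3.5,9,0,0,0,6],[2.5,9,0,0,0,6],[1.5,9,0,0,0,6],[0.5,9.5,0,0,0,6],[0,3,0,0,0,2],[0,3,0,0,0,2],[0,0,0,0,0,0],[0,0,0,0,0,0]]]'

```text
time_s: 6.65
tool_pos: [0.5351, -0.1935, 0.0423]
tcp_rot: [0.0, -0.019, 1.0, -0.0]
force: [0.1, 0.3, 0.2]
width: 0.279
grip_force: 0.0
```

Request:
arm_command --steps '[[[0,2,0,0,0,1],[0,2,0,0,0,1],[0,2,0,0,0,1],[0,1,0,0,0,0],[0,1,0,0,0,0],[0,1,0,0,0,0],[0,0,0,0,0,0],[0,0,0,0,0,0]]]'

```text
time_s: 7.45
tool_pos: [0.5346, -0.1916, 0.0424]
tcp_rot: [-0.0, -0.043, 0.999, -0.004]
force: [0.5, -37.0, -3.0]
width: 0.281
grip_force: 18.5
```

```bash
python3 - <<'E'
from hd import *
f=grab_frame("wrist"); save(f,"w4.png"); np.savez("w4.npz",**f); print(cam(f)[1])
E
```

```text
[ 0.45978217 -0.19612879  0.18614067]
```

View pics/w4.png

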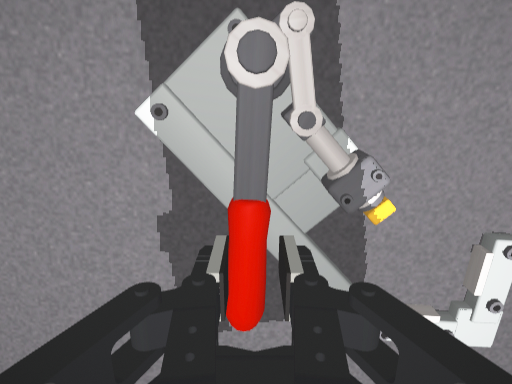

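The wrist view shows the handle against its open stop, with a 37 N reaction, and the shoe at (380,211) drawn back to the guide block. I'll back off, rise, and look at the corner and then the flange.

Request:
arm_command --steps '[[[0,-4,0,0,0,0],[0,-3,0,0,0,0],[0,0,15,0,0,0],[0,0,30,0,0,0],[0,0,40,0,0,0],[0,0,40,0,0,0],[0,0,40,0,0,0],[0,0,40,0,0,0]]]'

```text
time_s: 8.3
tool_pos: [0.5349, -0.1902, 0.2497]
tcp_rot: [0.0, -0.047, 0.999, 0.0]
force: [0.0, -0.4, 0.5]
width: 0.283
grip_force: 0.0
```

Request:
arm_command --steps '[[[0,15,10,0,0,-2],[0,20,10,0,0,-2],[0,20,0,0,0,0],[0,20,0,0,0,0],[0,20,0,0,0,0],[0,15,0,0,0,0],[0,0,0,0,0,0],[0,0,0,0,0,0]]]' --grip 70

```text
time_s: 9.1
tool_pos: [0.5351, -0.0813, 0.2675]
tcp_rot: [0.0, -0.011, 1.0, -0.0]
force: [-0.2, -0.7, 0.4]
width: 0.821
grip_force: 0.0
```

```bash
python3 - <<'E'
from hd import *
f=grab_frame("wrist"); np.savez("w5.npz",**f); K,e,Rm=cam(f)
z=np.rot90(f["img"],1); print(e,Rm.round(2)); save(f,"w5.png")
s=monitor.sense(); print(s["tool_pos"],s["tcp_rot"])
E
```

```text
[ 0.4599639  -0.08219386  0.41116861] [[-0.02 -0.95 -0.3 ]
 [ 1.   -0.02 -0.01]
 [ 0.   -0.3   0.96]]
[ 0.53507869 -0.08185635  0.26736759] [-3.34290520e-06 -1.09349267e-02  9.99940204e-01 -1.29278820e-04]
```

View pics/w5.png

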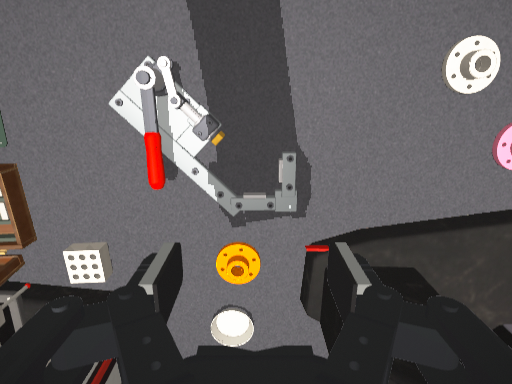

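The handle stands open at (152,150). The flange is at (472,65) and the corner pads at (281,172) and (254,194).

```bash
python3 - <<'E'
from hd import *
f=np.load("w5.npz"); g=f["img"].astype(int).mean(2).round().astype(int)
for r in(162,168,174,180): print(r,g[r,270:304])
for c in(244,250,256,262): print(c,g[184:216,c])
for r in(205,207,209,211,213): print(r,g[r,225:305:2])
im=f["img"].astype(int); m=((im.min(2)>125)&(np.ptp(im,axis=2)<45)).astype(np.uint8); m[:,:430]=0;m[110:]=0
cs,_=cv2.findContours(m,0,2);k=max(cs,key=cv2.contourArea); h=cv2.convexHull(k); e=cv2.fitEllipse(h); print(cv2.boundingRect(k),e, ray(f,*e[0],.009))
pts=np.array([ray(f,*p[0],.009)[:2] for p in h],np.float32); print(cv2.minEnclosingCircle(pts))
c,wh,a,p=sleeve(f,135,120,175,200); print(c,wh,p, [ray(f,145,76,z) for z in(.069,.056)])
E
```

```text
162 [ 69  66  67  68  67  66  68  68  88 158 180 173 171 158 155 155 155 154
 148 137 133 141 145 150 150 137  58  70  69  68  69  71  70  70]
168 [ 68  73  72  71  69  67  68  67  87 189 179 172 170 156 155 154 153 154
 153 152 152 151 151 149 149 138  73  70  71  72  73  73  71  70]
174 [ 71  69  67  66  69  71  69  68  98 194 177 172 158 155 154 153 152 152
 152 151 151 151 149 149 151 112  67  71  69  67  69  70  70  70]
180 [ 74  73  68  71  70  68  67  70  94 184 176 171 157 154 152 151 151 151
 151 151 150 149 148 148 149  88  65  67  71  68  68  70  71  72]
244 [ 65  68  69  67  68  69  71  72  91 107 103 159 180 171 153 149 153 152
 152 151 151 150 149 148 148 144 121 105 105  85  68  69]
250 [ 70  69  69  70  69  70  72  72  89 107 106 161 181 171 153 149 152 152
 151 151 150 149 149 148 148 143 105  69  67  69  71  70]
256 [ 73  72  70  69  69  71  71  71  89 107 106 160 181 170 150 146 152 152
 151 150 150 149 148 148 147 141 102  70  74  72  70  68]
262 [ 68  68  67  69  69  67  67  68  90 108 110 162 180 170 148 145 151 151
 151 150 149 148 147 147 146 140 102  67  70  
[... 582 characters left out ...]
67  68  67
  68  67  69  71  69  69  72 110 112 112 112 113 113 112 111 111 110 111
  71  70  68  69]
213 [ 70  70  97 147 148 145  88  69  67  91  68  71  68  72  70  71  72  70
  69  70  70  69  68  66  71  71  67  66  72  74  71  67  67  68  70  69
  69  68  70  72]
(446, 35, 55, 59) ((472.65130615234375, 64.08146667480469), (50.75583267211914, 62.581295013427734), 36.59583282470703) [0.4194491 0.1764958 0.009    ]
((0.4203699827194214, 0.176373690366745), 0.032623425126075745)
(154.33566284179688, 160.51956176757812) (57.19139099121094, 17.28272247314453) [ 0.53519727 -0.19479585  0.056     ] [array([ 0.44487371, -0.19406985,  0.069     ]), array([ 0.44430039, -0.19832035,  0.056     ])]
```

```bash
python3 - <<'E'
from hd import *
f=np.load("w5.npz")
a,b=ray(f,278.6,163,.011),ray(f,278.3,180,.011); a2,b2=ray(f,295.7,165,.012),ray(f,294.7,180,.012)
c,d=ray(f,244,194.7,.011),ray(f,262,194.6,.011); c0=ray(f,253,191.6,.001)
print(a,b,a2,b2,c,d,c0)
print(np.arctan2(b[1]-a[1],b[0]-a[0]),np.arctan2(b2[1]-a2[1],b2[0]-a2[0]),-np.arctan2(d[0]-c[0],d[1]-c[1]))
for y in(.02,.03):
    n=np.array([np.cos(y),np.sin(y)]);t=np.array([-n[1],n[0]]); xs=((c+d)[:2]/2)@n-.032; yt=((a+b)[:2]/2)@t-.032
    print(y,xs*n+yt*t)
E
```

```text
[ 0.54413322 -0.04861113  0.011     ] [ 0.56688453 -0.04793875  0.011     ] [ 0.54602227 -0.02646469  0.012     ] [ 0.56610155 -0.0265128   0.012     ] [ 0.58826023 -0.09274454  0.011     ] [ 0.58754565 -0.06874054  0.011     ] [ 0.58673579 -0.08080551  0.001     ]
0.029544951488553083 -0.0023957412161964356 0.029760734185525103
0.02 [ 0.55588716 -0.08027377]
0.03 [ 0.55587461 -0.08027837]
```

Request:
arm_command --steps '[[[-15,33,0,0,0,0],[-15,33,-10,0,0,0],[-15,33,-20,0,0,0],[-15,33,-20,0,0,0],[-15,33,-20,0,0,0],[-15,33,-20,0,0,0],[-15,33,-20,0,0,0],[-10,27,-10,0,0,0]]]' --grip 70

```text
time_s: 9.95
tool_pos: [0.4189, 0.1774, 0.146]
tcp_rot: [-0.001, -0.011, 1.0, -0.0]
force: [1.1, -0.3, 0.3]
width: 0.822
grip_force: 0.0
```

Request:
arm_command --steps '[[[0,0,0,0,0,0],[0,0,0,0,0,0],[0,0,0,0,0,0],[0,0,0,0,0,0],[0,0,0,0,0,0],[0,0,0,0,0,0],[0,0,0,0,0,0],[0,0,0,0,0,0]]]'

```text
time_s: 10.75
tool_pos: [0.4201, 0.1766, 0.1473]
tcp_rot: [0.0, -0.011, 1.0, -0.0]
force: [-0.9, -0.3, -0.1]
width: 0.82
grip_force: 0.0
```

```bash
cat > fl.py <<'E'
from hd import *
def flange(f):
    im=f["img"].astype(int); m=((im.min(2)>110)&(np.ptp(im,axis=2)<45)).astype(np.uint8); m=cv2.morphologyEx(m,2,np.ones((3,3)))
    cs,_=cv2.findContours(m,0,2)
    for k in cs:
        if cv2.contourArea(k)<400: continue
        pts=np.array([ray(f,*p[0],.009)[:2] for p in cv2.convexHull(k)],np.float32); c,r=cv2.minEnclosingCircle(pts)
        if r<.06: print(cv2.boundingRect(k),np.round(c,4),round(r,4))
E
python3 - <<'E'
from fl import *
f=grab_frame("wrist"); np.savez("w6.npz",**f); save(f,"w6.png"); flange(f); s=monitor.sense(); print(s["tool_pos"],s["tcp_rot"])
print(proj(f,[.420,.1764,.009]))
E
```

```text
(337, 242, 34, 53) [0.5118 0.2768] 0.0337
(218, 144, 70, 69) [0.4202 0.1757] 0.033
[0.42011077 0.17669963 0.14728536] [ 5.23836898e-05 -1.11425229e-02  9.99937918e-01 -3.71206829e-05]
[252.94731233 179.04631255]
```

Request:
arm_command --steps '[[[0,-1,-20,0,0,0],[0,0,-25,0,0,0],[0,0,-25,0,0,0],[0,0,-25,0,0,0],[0,0,-20,0,0,0],[0,0,-12,0,0,0],[0,0,-7,0,0,0],[0,0,0,0,0,0]]]'

```text
time_s: 11.6
tool_pos: [0.42, 0.1758, 0.013]
tcp_rot: [-0.0, -0.011, 1.0, -0.0]
force: [-0.2, -0.5, -0.0]
width: 0.819
grip_force: 0.0
```

Request:
arm_command --steps '[[[0,0,0,0,0,0],[0,0,0,0,0,0],[0,0,0,0,0,0],[0,0,0,0,0,0],[0,0,0,0,0,0],[0,0,0,0,0,0],[0,0,0,0,0,0],[0,0,0,0,0,0]]]' --grip 28

```text
time_s: 12.4
tool_pos: [0.4205, 0.1757, 0.0141]
tcp_rot: [0.001, -0.011, 1.0, -0.0]
force: [-2.3, -2.9, 14.5]
width: 0.337
grip_force: 41.0
```

Request:
arm_command --steps '[[[0,0,0,0,0,0],[0,0,0,0,0,0],[0,0,2,0,0,0],[0,0,2,0,0,0],[0,0,0,0,0,0],[0,0,0,0,0,0],[0,0,0,0,0,0],[0,0,0,0,0,0]]]' --grip 45

```text
time_s: 13.2
tool_pos: [0.42, 0.1757, 0.0172]
tcp_rot: [-0.0, -0.011, 1.0, -0.0]
force: [0.2, 0.4, -0.3]
width: 0.532
grip_force: 0.0
```

Request:
arm_command --steps '[[[0,0,0,0,0,0],[0,0,0,0,0,0],[0,0,0,0,0,0],[0,0,0,0,0,0],[0,0,0,0,0,0],[0,0,0,0,0,0],[0,0,0,0,0,0],[0,0,0,0,0,0]]]' --grip 28

```text
time_s: 14.0
tool_pos: [0.4201, 0.1758, 0.0174]
tcp_rot: [0.0, -0.011, 1.0, -0.0]
force: [-2.5, -0.6, 7.2]
width: 0.332
grip_force: 31.8
```

```bash
python3 - <<'E'
from fl import *
f=grab_frame("wrist"); save(f,"w7.png"); flange(f); s=monitor.sense(); print(s["tool_pos"],s["width"],s["force"])
E
```

```text
(0, 253, 110, 118) [0.4746 0.0537] 0.047
(195, 181, 120, 115) [0.4211 0.1769] 0.0349
(117, 0, 139, 19) [0.3108 0.145 ] 0.0297
[0.42005608 0.17576353 0.01741495] 0.33518084270099074 [-2.08031119 -1.76782279  8.85052429]
```

View pics/w7.png

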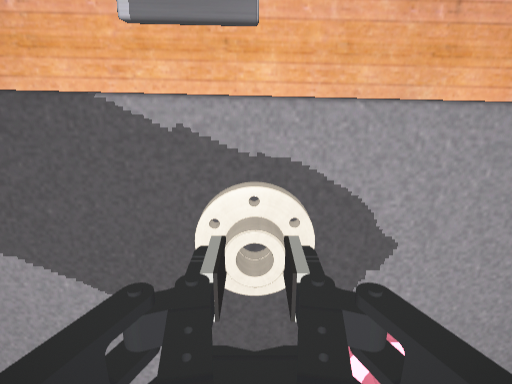

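The view shows the flange held centrally by its hub between the pads, flat, at pixel (255,255). Now I'll slide it to the lane entrance.

Request:
arm_command --steps '[[[0,-8,0,0,0,0],[2,-14,0,0,0,0],[2,-20,0,0,0,0],[2,-20,0,0,0,0],[2,-20,0,0,0,0],[2,-20,0,0,0,0],[2,-20,0,0,0,0],[2,-20,0,0,0,0]]]'

```text
time_s: 14.85
tool_pos: [0.4343, 0.0331, 0.0174]
tcp_rot: [0.0, -0.011, 1.0, 0.0]
force: [-0.5, 5.0, 4.2]
width: 0.336
grip_force: 31.9
```

Request:
arm_command --steps '[[[2,-20,0,0,0,0],[2,-20,0,0,0,0],[2,-20,0,0,0,0],[2,-20,0,0,0,0],[2,-20,0,0,0,0],[2,-14,0,0,0,0],[0,-6,0,0,0,0],[0,0,0,0,0,0]]]'

```text
time_s: 15.65
tool_pos: [0.4463, -0.0877, 0.0174]
tcp_rot: [0.0, -0.01, 1.0, -0.0]
force: [1.8, -4.3, 5.3]
width: 0.337
grip_force: 31.9
```

```bash
python3 - <<'E'
from fl import *
f=grab_frame("wrist"); save(f,"w8.png"); np.savez("w8.npz",**f); flange(f); s=monitor.sense(); print(s["tool_pos"],s["width"],s["force"])
E
```

```text
(195, 182, 120, 114) [ 0.4472 -0.0866] 0.0346
(221, 0, 78, 10) [ 0.334 -0.087] 0.0165
[ 0.44633258 -0.08755982  0.01746068] 0.33218752301825333 [ 1.30713531 -4.38705217  4.86288236]
```

Request:
arm_command --steps '[[[8,1,0,0,0,0],[15,1,0,0,0,0],[18,1,0,0,0,0],[18,0.5,0,0,0,0],[18,0.5,0,0,0,0],[15,0.5,0,0,0,0],[8,0,0,0,0,0],[0,0,0,0,0,0]]]'

```text
time_s: 16.5
tool_pos: [0.5468, -0.0821, 0.0173]
tcp_rot: [0.0, -0.011, 1.0, -0.0]
force: [1.7, 0.5, 3.8]
width: 0.338
grip_force: 32.0
```

Request:
arm_command --steps '[[[2,0,0,0,0,0],[2,0,0,0,0,0],[1,0,0,0,0,0],[1,0,0,0,0,0],[1,0,0,0,0,0],[0,0,0,0,0,0],[0,0,0,0,0,0],[0,0,0,0,0,0]]]'

```text
time_s: 17.3
tool_pos: [0.5519, -0.0822, 0.0173]
tcp_rot: [-0.001, -0.011, 1.0, -0.0]
force: [-7.7, -0.6, 12.1]
width: 0.336
grip_force: 33.0
```

Request:
arm_command --steps '[[[0,1,0,0,0,0],[0,1,0,0,0,0],[0,1,0,0,0,0],[0,0.5,0,0,0,0],[0,0,0,0,0,0],[0,0,0,0,0,0],[0,0,0,0,0,0],[0,0,0,0,0,0]]]'

```text
time_s: 18.1
tool_pos: [0.5525, -0.081, 0.0173]
tcp_rot: [-0.001, -0.01, 1.0, -0.002]
force: [-3.3, -11.1, 8.2]
width: 0.34
grip_force: 32.5
```

```bash
python3 - <<'E'
from fl import *
f=grab_frame("wrist"); save(f,"w9.png"); np.savez("w9.npz",**f); flange(f); s=monitor.sense(); print(s["tool_pos"],s["width"],s["force"])
f=grab_frame("side"); save(f,"s9.png"); np.savez("s9.npz",**f)
f=grab_frame("scene"); save(f,"c9.png"); np.savez("c9.npz",**f)
E
```

```text
(194, 181, 166, 154) [ 0.5684 -0.0663] 0.0541
[ 0.55250271 -0.08098534  0.01727318] 0.3366753526317807 [ -2.9859525  -10.31367493   9.05261982]
```

Request:
arm_command --steps '[[[0,0,0,0,0,0],[0,0,0,0,0,0],[0,0,0,0,0,0],[0,0,0,0,0,0],[0,0,10,0,0,0],[0,0,20,0,0,0],[0,0,40,0,0,0],[0,0,40,0,0,0]]]' --grip 45

```text
time_s: 19.05
tool_pos: [0.5527, -0.0778, 0.1289]
tcp_rot: [-0.0, -0.012, 1.0, 0.0]
force: [0.3, -1.1, 0.5]
width: 0.526
grip_force: 0.0
```

Request:
arm_command --steps '[[[0,0,40,0,0,0],[-3,0,40,0,0,0],[-5,0,30,0,0,0],[-5,0,20,0,0,0],[-5,0,0,0,0,0],[0,0,0,0,0,0],[0,0,0,0,0,0],[0,0,0,0,0,0]]]'

```text
time_s: 19.85
tool_pos: [0.5349, -0.0782, 0.2566]
tcp_rot: [-0.0, -0.011, 1.0, 0.0]
force: [0.5, -0.1, 0.3]
width: 0.529
grip_force: 0.0
```

```bash
python3 - <<'E'
from fl import *
f=grab_frame("wrist"); save(f,"w10.png"); np.savez("w10.npz",**f); s=monitor.sense(); print(s["tool_pos"])
im=f["img"].astype(int)
# cream flange (warmer than grey bars?)
u=proj(f,[.556,-.0803,.009]).round().astype(int); print(u, im[u[1]-20:u[1]+21:5,u[0]-40:u[0]+41:5].tolist()[0::2])
c,wh,a,p=sleeve(f,100,90,200,230); print(c,wh,a,p)
E
```

```text
[ 0.53496509 -0.07814549  0.25663916]
[251 173] [[[141, 135, 144], [80, 79, 81], [83, 79, 83], [84, 82, 85], [88, 86, 88], [250, 246, 238], [247, 242, 232], [247, 242, 232], [117, 110, 107], [245, 240, 228], [243, 236, 225], [245, 239, 228], [82, 81, 83], [84, 83, 85], [99, 101, 101], [102, 102, 103], [102, 102, 103]], [[139, 135, 140], [83, 82, 85], [85, 83, 86], [85, 83, 85], [247, 242, 231], [131, 125, 117], [244, 237, 226], [205, 195, 179], [239, 232, 220], [218, 205, 190], [192, 180, 166], [238, 232, 219], [245, 238, 227], [106, 102, 101], [183, 188, 186], [127, 128, 130], [165, 168, 166]], [[82, 80, 82], [83, 80, 84], [87, 85, 87], [89, 85, 89], [245, 239, 229], [246, 239, 228], [246, 240, 230], [98, 95, 94], [84, 82, 85], [87, 84, 87], [245, 239, 228], [243, 237, 226], [242, 235, 223], [241, 234, 222], [183, 187, 185], [179, 183, 180], [175, 179, 176]], [[180, 183, 181], [109, 111, 110], [85, 82, 85], [86, 84, 86], [240, 234, 222], [225, 217, 200], [243, 237, 226], [242, 235, 223], [245, 240, 229], [243, 236, 225], [241, 234, 223], [242, 235, 223], [241, 234, 223], [109, 106, 107], [182, 185, 183], [177, 181, 178], [174, 178, 175]], [[252, 253, 253], [162, 166, 164], [178, 181, 180], [130, 132, 133], [88, 86, 87], [81, 79, 81], [137, 131, 125], [242, 235, 224], [239, 231, 220], [239, 232, 220], [186, 177, 164], [86, 82, 86], [88, 85, 87], [138, 141, 141], [176, 180, 179], [157, 159, 160], [172, 176, 174]]]
(148.8712921142578, 162.71287536621094) (59.10520935058594, 17.71166229248047) 84.2894058227539 [ 0.53503997 -0.19428908  0.056     ]
```

```bash
python3 - <<'E'
from fl import *
f=np.load("w10.npz"); im=f["img"].astype(int); m=((im[...,0]-im[...,2]>7)&(im.min(2)>150)).astype(np.uint8); m[:130]=0;m[215:]=0;m[:,:205]=0;m[:,300:]=0
cs,_=cv2.findContours(m,0,2);k=max(cs,key=cv2.contourArea);print(cv2.boundingRect(k))
pts=np.array([ray(f,*p[0],.009)[:2] for p in cv2.convexHull(k)],np.float32); print(cv2.minEnclosingCircle(pts))
p=np.array([.5352,-.1943]); q=np.array([.4464,-.197]); print(np.linalg.norm(p-q),np.degrees(np.arctan2(*(p-q)[::-1])))
E
```

```text
(227, 146, 54, 50)
((0.5543860197067261, -0.07652054727077484), 0.03566047549247742)
0.08884103781473963 1.7415648506971662
```

Request:
arm_command --steps '[[[0,-10,0,0,0,0],[0,-18,0,0,0,0],[0,-20,0,0,0,0],[0,-20,0,0,0,0],[0,-20,0,0,0,0],[0,-18,0,0,0,0],[0,-10,-20,0,0,0],[0,0,-20,0,0,0]]]' --grip 42

```text
time_s: 20.7
tool_pos: [0.535, -0.1967, 0.2165]
tcp_rot: [0.0, -0.01, 1.0, -0.0]
force: [-0.3, 0.1, 0.1]
width: 0.495
grip_force: 0.0
```

Request:
arm_command --steps '[[[0,0,-30,0,0,0],[0,0,-30,0,0,0],[0,0,-30,0,0,0],[0,0,-30,0,0,0],[0,0,-30,0,0,0],[0,0,-24,0,0,0],[0,0,0,0,0,0],[0,0,0,0,0,0]]]'

```text
time_s: 21.5
tool_pos: [0.5353, -0.1943, 0.0437]
tcp_rot: [-0.0, -0.011, 1.0, 0.0]
force: [-0.4, 1.0, 0.2]
width: 0.493
grip_force: 0.0
```

Request:
arm_command --steps '[[[0,0,0,0,0,0],[0,0,0,0,0,0],[0,0,0,0,0,0],[0,0,0,0,0,0],[0,0,0,0,0,0],[0,0,0,0,0,0],[0,0,0,0,0,0],[0,0,0,0,0,0]]]' --grip 24

```text
time_s: 22.3
tool_pos: [0.5351, -0.1943, 0.0432]
tcp_rot: [-0.0, -0.011, 1.0, -0.0]
force: [0.2, -0.2, 0.1]
width: 0.282
grip_force: 0.0
```

```bash
python3 - <<'E'
from h import *
s=monitor.sense(); print(s["tool_pos"],s["force"])
p=np.array([.4464,-.197]); r=.0895; pos=s["tool_pos"][:2]
for i in range(1,19):
    b=np.radians(2-6*i); q=p+r*np.array([np.cos(b),np.sin(b)]); print(i,np.round((q-pos)*1000,1),np.round(q,4),2-6*i); pos=q
E
```

```text
[ 0.53506396 -0.19425725  0.04324696] [ 0.20022319 -0.18918819  0.1296822 ]
1 [ 0.6 -9. ] [ 0.5357 -0.2032] -4
2 [-1.1 -9.3] [ 0.5345 -0.2125] -10
3 [-2.1 -9.1] [ 0.5324 -0.2217] -16
4 [-3.  -8.9] [ 0.5294 -0.2305] -22
5 [-4.  -8.5] [ 0.5254 -0.239 ] -28
6 [-4.8 -8. ] [ 0.5206 -0.247 ] -34
7 [-5.6 -7.5] [ 0.515  -0.2545] -40
8 [-6.4 -6.9] [ 0.5086 -0.2614] -46
9 [-7.1 -6.1] [ 0.5015 -0.2675] -52
10 [-7.7 -5.4] [ 0.4938 -0.2729] -58
11 [-8.2 -4.5] [ 0.4856 -0.2774] -64
12 [-8.6 -3.7] [ 0.477  -0.2811] -70
13 [-9.  -2.7] [ 0.4681 -0.2838] -76
14 [-9.2 -1.8] [ 0.4589 -0.2856] -82
15 [-9.3 -0.8] [ 0.4495 -0.2864] -88
16 [-9.4  0.2] [ 0.4402 -0.2863] -94
17 [-9.3  1.1] [ 0.4309 -0.2851] -100
18 [-9.1  2.1] [ 0.4217 -0.283 ] -106
```

Request:
arm_command --steps '[[[0,-9,0,0,0,-6],[-1,-9.5,0,0,0,-6],[-2,-9,0,0,0,-6],[-3,-9,0,0,0,-6],[-4,-8.5,0,0,0,-6],[-5,-8,0,0,0,-6],[-5.5,-7.5,0,0,0,-6],[-6.5,-7,0,0,0,-6]]]'

```text
time_s: 23.1
tool_pos: [0.5084, -0.2619, 0.0434]
tcp_rot: [0.0, 0.398, 0.917, 0.0]
force: [3.0, -0.5, -0.4]
width: 0.282
grip_force: 1.0
```

Request:
arm_command --steps '[[[-7,-6,0,0,0,-6],[-7.5,-5.5,0,0,0,-6],[-8,-4.5,0,0,0,-6],[-8.5,-3.5,0,0,0,-6],[-4.5,-1.5,0,0,0,-3],[-4.5,-1.5,0,0,0,-3],[0,0,0,0,0,0],[0,0,0,0,0,0]]]'

```text
time_s: 23.9
tool_pos: [0.4682, -0.2841, 0.0433]
tcp_rot: [-0.0, 0.62, 0.785, -0.0]
force: [-0.0, 0.1, 0.3]
width: 0.281
grip_force: 0.0
```

Request:
arm_command --steps '[[[-4.5,-1,0,0,0,-3],[-4.5,-1,0,0,0,-3],[-4.5,-0.5,0,0,0,-3],[-2.5,0,0,0,0,-2],[-2.5,0,0,0,0,-2],[0,0,0,0,0,0],[0,0,0,0,0,0],[0,0,0,0,0,0]]]'

```text
time_s: 24.7
tool_pos: [0.4496, -0.2867, 0.0432]
tcp_rot: [-0.0, 0.705, 0.709, -0.0]
force: [0.2, 0.1, 0.3]
width: 0.278
grip_force: 0.0
```

Request:
arm_command --steps '[[[-1,0,0,0,0,0],[-1,0,0,0,0,0],[-1,0,0,0,0,0],[-1,0,0,0,0,0],[-1,0,0,0,0,0],[0,0,0,0,0,0],[0,0,0,0,0,0],[0,0,0,0,0,0]]]'

```text
time_s: 25.5
tool_pos: [0.445, -0.2869, 0.0434]
tcp_rot: [0.0, 0.705, 0.709, 0.0]
force: [5.3, -1.4, -2.8]
width: 0.28
grip_force: 2.4
```

Request:
arm_command --steps '[[[-1,0,0,0,0,0],[-1,0,0,0,0,0],[0,0,0,0,0,0],[0,0,0,0,0,0],[0,0,0,0,0,0],[0,0,0,0,0,0],[0,0,0,0,0,0],[0,0,0,0,0,0]]]'

```text
time_s: 26.3
tool_pos: [0.4446, -0.2868, 0.0437]
tcp_rot: [0.002, 0.705, 0.709, 0.001]
force: [14.9, -2.6, -8.9]
width: 0.281
grip_force: 7.3
```

Request:
arm_command --steps '[[[2,0,0,0,0,0],[2,0,0,0,0,0],[0,0,0,0,0,0],[0,0,15,0,0,0],[0,0,30,0,0,0],[0,0,40,0,0,0],[0,0,40,0,0,0],[0,0,40,0,0,0]]]'

```text
time_s: 27.1
tool_pos: [0.4461, -0.2864, 0.2109]
tcp_rot: [0.0, 0.705, 0.709, -0.0]
force: [0.2, -0.8, -0.5]
width: 0.279
grip_force: 0.0
```

Request:
arm_command --steps '[[[0,20,20,0,0,0],[0,30,20,0,0,0],[0,30,10,0,0,0],[0,30,0,0,0,0],[0,15,0,0,0,0],[0,0,0,0,0,0],[0,0,0,0,0,0],[0,0,0,0,0,0]]]' --grip 80

```text
time_s: 27.9
tool_pos: [0.4464, -0.1629, 0.2582]
tcp_rot: [-0.0, 0.706, 0.708, -0.0]
force: [-0.0, -0.4, 0.1]
width: 0.938
grip_force: 0.0
```

```bash
python3 - <<'E'
from fl import *
f=grab_frame("wrist"); save(f,"w11.png"); np.savez("w11.npz",**f); s=monitor.sense(); print(s["tool_pos"],s["force"])
u=proj(f,[.555,-.08,.009]); v=proj(f,[.4475,-.286,.056]); print(u,v)
im=f["img"].astype(int); m=((im[...,0]-im[...,2]>7)&(im.min(2)>150)).astype(np.uint8)
n=np.zeros_like(m); a,b=u.astype(int); n[max(b-40,0):b+40,a-45:a+45]=m[max(b-40,0):b+40,a-45:a+45]
cs,_=cv2.findContours(n,0,2);k=max(cs,key=cv2.contourArea);print(cv2.boundingRect(k))
pts=np.array([ray(f,*p[0],.009)[:2] for p in cv2.convexHull(k)],np.float32); print(cv2.minEnclosingCircle(pts))
a,b=v.astype(int); c,wh,t,p=sleeve(f,a-40,b-40,a+40,b+40); print(c,wh,t,p)
y=(im[...,0]>170)&(im[...,1]>110)&(im[...,2]<90); ys,xs=np.nonzero(y); print([ (xs[k],ys[k]) for k in range(0,len(xs),25)])
E
```

```text
[ 0.44637184 -0.16277994  0.25811937] [-0.77409615 -0.27099835  0.63120037]
[345.99840748  89.48154132] [254.53287267 263.60896384]
(310, 120, 14, 9)
((0.5225449800491333, -0.12096229195594788), 0.008889016695320606)
(255.5, 265.0) (48.0, 15.0) 90.0 [ 0.44870703 -0.28793266  0.056     ]
[(np.int64(136), np.int64(0)), (np.int64(133), np.int64(2)), (np.int64(117), np.int64(4)), (np.int64(467), np.int64(80)), (np.int64(458), np.int64(82)), (np.int64(459), np.int64(83)), (np.int64(456), np.int64(84)), (np.int64(450), np.int64(85)), (np.int64(475), np.int64(85)), (np.int64(466), np.int64(86)), (np.int64(459), np.int64(87)), (np.int64(446), np.int64(88)), (np.int64(475), np.int64(88)), (np.int64(465), np.int64(89)), (np.int64(449), np.int64(90)), (np.int64(478), np.int64(90)), (np.int64(460), np.int64(91)), (np.int64(445), np.int64(92)), (np.int64(470), np.int64(92)), (np.int64(454), np.int64(93)), (np.int64(483), np.int64(93)), (np.int64(461), np.int64(94)), (np.int64(439), np.int64(95)), (np.int64(472), np.int64(95)), (np.int64(448), np.int64(96)), (np.int64(483), np.int64(96)), (np.int6
[... 18669 characters left out ...]
, np.int64(304)), (np.int64(76), np.int64(304)), (np.int64(32), np.int64(305)), (np.int64(3), np.int64(306)), (np.int64(68), np.int64(306)), (np.int64(19), np.int64(307)), (np.int64(0), np.int64(308)), (np.int64(168), np.int64(308)), (np.int64(68), np.int64(309)), (np.int64(68), np.int64(310)), (np.int64(159), np.int64(312)), (np.int64(17), np.int64(314)), (np.int64(7), np.int64(316)), (np.int64(3), np.int64(318)), (np.int64(1), np.int64(321)), (np.int64(8), np.int64(323)), (np.int64(1), np.int64(326)), (np.int64(183), np.int64(327)), (np.int64(167), np.int64(329)), (np.int64(168), np.int64(331)), (np.int64(180), np.int64(334)), (np.int64(170), np.int64(337)), (np.int64(169), np.int64(341))]
```

```bash
python3 - <<'E'
from fl import *
f=np.load("w11.npz"); im=f["img"].astype(int)
m=((im[...,0]-im[...,2]>3)&(im.min(2)>95)).astype(np.uint8)
for r in range(58,124,3): print(r,''.join('#' if v else '.' for v in m[r,300:395]))
print(im[88,305:392:3].tolist())
n=np.zeros_like(m); n[50:125,300:395]=m[50:125,300:395]; n=cv2.morphologyEx(n,2,np.ones((3,3)))
cs,_=cv2.findContours(n,0,2);k=max(cs,key=cv2.contourArea)
pts=np.array([ray(f,*p[0],.009)[:2] for p in cv2.convexHull(k)],np.float32); print(cv2.boundingRect(k),cv2.minEnclosingCircle(pts))
print("shoe",ray(f,327,111,.032))
E
```

```text
58 ..................................#.#.........................#................................
61 ...................................######################......................................
64 ..................................##........................###................................
67 .............................###......................####.......#.............................
70 ..........................##.....#####...................##........##..........................
73 ........................#........#..##................................#........................
76 ......................##.................######.#.......##.............#....####...............
79 ....................##...............#####..................##..........####..#................
82 ....................#..............#####......###########.....#...........##..##...............
85 ..................##..............#####....#.......#######.....#.####....###..#................
88 ..................##.............#####....#.........#######....##..##....##....................
91 ........
[... 1001 characters left out ...]
.#############......................................................................
[[111, 106, 110], [109, 107, 111], [104, 102, 106], [116, 113, 115], [101, 99, 103], [255, 255, 255], [255, 255, 255], [255, 255, 255], [255, 255, 255], [255, 255, 254], [134, 125, 116], [255, 255, 255], [255, 255, 254], [99, 96, 101], [108, 105, 108], [106, 103, 108], [126, 119, 109], [120, 114, 105], [255, 255, 254], [255, 255, 254], [109, 107, 110], [180, 170, 157], [255, 254, 252], [110, 108, 105], [250, 248, 247], [236, 238, 237], [234, 236, 235], [231, 234, 232], [228, 232, 230]]
(333, 76, 12, 28) ((0.5508888363838196, -0.080223947763443), 0.01563638634979725)
shoe [ 0.52913227 -0.10378273  0.032     ]
```

```bash
python3 - <<'E'
from fl import *
f=np.load("w11.npz"); g=f["img"].astype(int).mean(2).astype(int)
for r in (84,87,90,93): print(r,g[r,364:384])
for c in (340,344,348,352): print(c,g[48:68,c])
K=[]
def edge(p0,p1): return ray(f,*p0,.009),ray(f,*p1,.009)
for y in(.025,):
  for q in((.556,-.0803),(.5545,-.0795)):
    for p in((32,0,9),(0,32,9),(-32,0,9),(0,-32,9),(0,-32,0)): print(q,p,proj(f,fx((*q,y),p)).round(1))
print(g[86,312:326],g[108:122,346])
E
```

```text
84 [254 254 238 247 254 254 254 253 253 124 106 181 251 248 244 221 239 237
 236 235]
87 [195 105  73 110 100 254 254 254 253 127 108 248 251 248 244 215 237 236
 235 234]
90 [254 252 250 252 253 254 253 253 253 114  97 252 250 247 248 236 237 236
 235 235]
93 [254 254 254 254 253 253 253 253 190 106 117 253 250 246 235 239 237 236
 235 235]
340 [241 242 242 242 243 243 243 244 250 250 250 252 239 181 251 254 254 254
 254 254]
344 [241 241 241 242 242 242 242 242 247 249 250 251 230 252 254 254 254 254
 254 254]
348 [240 240 240 241 241 241 242 222 241 249 250 251 228 251 254 254 254 254
 254 254]
352 [239 239 239 240 240 240 240 228 244 250 250 252 223 250 254 254 254 254
 254 254]
(0.556, -0.0803) (32, 0, 9) [373.8  89.2]
(0.556, -0.0803) (0, 32, 9) [348.7  60.7]
(0.556, -0.0803) (-32, 0, 9) [319.8  90.3]
(0.556, -0.0803) (0, -32, 9) [345.1 117.4]
(0.556, -0.0803) (0, -32, 0) [343.1 116.9]
(0.5545, -0.0795) (32, 0, 9) [372.7  88.5]
(0.5545, -0.0795) (0, 32, 9) [347.4  59.9]
(0.5545, -0.0795) (-32, 0, 9) [318.6  89.6]
(0.5545, -0.0795) (0, -32, 9) [343.9 116.7]
(0.5545, -0.0795) (0, -32, 0) [341.9 116.2]
[108 110 106 104 106 110 113 129 255 255 255 255 255 255] [254 254 254 254 254 254 254 254 250 175 109 107 110 108]
```

Request:
arm_command --steps '[[[15,0,0,0,0,0],[20,0,0,0,0,0],[20,0,-5,0,0,0],[20,0,-10,0,0,0],[20,0,-10,0,0,0],[20,0,-10,0,0,0],[20,0,-10,0,0,0],[5,0,-5,0,0,0]]]'

```text
time_s: 28.75
tool_pos: [0.5875, -0.1622, 0.2067]
tcp_rot: [-0.001, 0.706, 0.709, -0.0]
force: [-0.5, -0.5, 0.8]
width: 0.938
grip_force: 0.0
```

Request:
arm_command --steps '[[[0,0,0,0,0,0],[0,0,0,0,0,0],[0,0,0,0,0,0],[0,0,0,0,0,0],[0,0,0,0,0,0],[0,0,0,0,0,0],[0,0,0,0,0,0],[0,0,0,0,0,0]]]'

```text
time_s: 29.55
tool_pos: [0.5866, -0.1618, 0.2083]
tcp_rot: [0.0, 0.705, 0.709, -0.0]
force: [-0.5, 0.2, -1.3]
width: 0.939
grip_force: 0.0
```

```bash
python3 - <<'E'
from fl import *
f=grab_frame("wrist"); np.savez("w12.npz",**f); g=f["img"].astype(int).mean(2).astype(int); print(cam(f)[1])
a=proj(f,fx((.556,-.0803,.025),(32,0,9))).round().astype(int); b=proj(f,fx((.556,-.0803,.025),(0,32,9))).round().astype(int); print(a,b)
o=ray(f,a[0]+1,a[1],.009)-ray(f,*a,.009); print(o*1000)
for r in range(a[1]-6,a[1]+8,2): print(r,g[r,a[0]-10:a[0]+12])
for c in range(b[0]-6,b[0]+8,3): print(c,g[b[1]-10:b[1]+10,c])
E
```

```text
[ 0.58667186 -0.08537716  0.35196284]
[256  89] [223  56]
[1.03539197 0.00650882 0.        ]
83 [252 251 255 255 255 255 254 254  82 117 253 253 252 253 207 247 247 247
 246 246 246 246]
85 [ 96  90  85 233 255 255 255 254 165 107 253 253 252 253 203 247 248 247
 247 246 246 246]
87 [100 101  99 121 255 255 254 254 235  98 254 253 252 252 182 248 247 247
 247 247 246 246]
89 [222 242 249 255 255 255 254 254 252  91 254 253 252 252 171 248 248 247
 247 247 246 246]
91 [255 255 255 255 255 255 255 255 237  97 254 253 252 252 178 248 248 247
 247 247 247 246]
93 [255 255 255 255 255 255 255 255 170  87 254 253 252 252 193 248 248 247
 247 247 247 246]
95 [255 255 255 255 255 255 255 255  88  84 254 253 253 252 197 248 248 248
 247 247 247 247]
217 [243 243 244 244 226 243 250 251 253 251 223 251 255 255 254 254 254 254
 254 255]
220 [243 244 244 244 216 234 249 252 253 249 247 253 255 255 254 254 254 254
 254 255]
223 [243 244 244 246 224 237 250 252 253 247 245 253 254 255 255 254 254 254
 255 255]
226 [243 244 244 246 225 239 251 252 253 233 250 254 254 254 254 254 254 255
 255 255]
229 [244 244 245 246 238 246 251 252 253 230 186 251 254 254 254 254 254 255
 255 255]
```

```bash
python3 -c "
from workcell import env
print(env.sign_off())"
```

```text
the job is handed in; nothing more can be done
None
```

The job is handed in; the sign-off gave no verdict. By my last measurements the handle is at its closed stop and the flange is within about 1 mm of both faces, with the clamp force not measured and the cylinder, jar and block not re-measured.

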